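# Index the paste cup to the gauge station

### The arm

A 6-joint arm with a two-finger parallel gripper is mounted at the origin on the work surface; the furniture and walls round the work are solid. World frame = base frame: x ahead of the robot, y to its left, z up, the work surface at z = 0. Lengths are in mm, angles in rad, forces in N, time in s.
With the tool pointing down it reaches from about 350 to 875 mm from the base axis. Payload 4.2 kg.
Tool frame: the origin (TCP) lies at the very end of the fingers, on their centre line; the grasp point (between the pads) lies 19 mm behind it; z points along the fingers, y is the line along which they close (so a half turn about z gives the same grasp; the last joint's range is limited). The gripper opens to 85 mm and grips with 20 to 120 N. Pads are 22 mm wide; open, the fingers measure 114 mm over their backs; the gripper's body (76 mm by 85 mm) begins 54 mm behind the grasp point. The pads swing forward as they close: fully open they stand 13 mm farther back than shut.
Start: joints at [-1.001, 0.385, 0.008, 0, -1.194, -0.259], TCP at [191.153, -595.029, 231.312] pointing down, gripper open.
Joint ranges: [-3.14, 3.14], [-1.21, 2.06], [-1.07, 1.41], [-3.16, 2.05], [-2.99, -0.16], [-3.1, 3.1]. Speed limits (rad/s): [2.79, 2.79, 3.14, 3.14, 3.14, 3.14].

### API

Orientations are given as a unit quaternion [x, y, z, w].
In Python, from bench import arm gives the robot as it stands. The module is installed in compiled form; this text tells all that it offers.
- The arm moves only by the tool drive_tool, never from a script. Its argument "targets" is a list of rows, each a list of 5 numbers: the closure, from -1 (fully open) to 1 (shut), then the shift along the tool's x, y, z in mm, then the turn about the tool's z in degrees. In form: [[grip, tx, ty, tz, roll], ...]. A call has 1 to 12 rows; each row is the pose to reach, as a shift and turn from the pose commanded when the call began, along the tool's axes at that moment; what a row does not reach only later rows make up. A row lasts 1/10 s, in which the tool goes at most 50 mm and 8.59 degrees, less where a joint would pass 70% of its speed; a pose out of reach is approached as far as the arm can. A call with a gripper value outside its range is refused whole. The fingers move at their own pace and stop on an object; the grip force is fixed at half the most. Time passes only in rows, so rows that repeat a pose let the fingers close. It gives the time, the measured TCP pose, the force, the opening and the grip force at its end, in the units of the state.
- arm.read_state(): the state, without advancing time (a new reading comes with each control period).
- arm.get_image(name): name is "scene" or "top"; returns the picture (420x560x3 uint8, blue, green, red); there is no depth.
- arm.camera_params(name): a dict with "fov_y" (degrees; the focal length in pixels is half the picture's height over the tangent of half this angle, whatever the lens; pixels are square), "cx", "cy" (the principal point, pixels), "D" ([k1, k2, p1, p2, k3] as OpenCV has them; the pictures are not rectified), "rvec" (rotation vector, rad) and "tvec" (3), from world to camera coordinates, as OpenCV has them. Camera axes: x right, y down, z forward; pixel columns grow to the right and rows downward; lengths in mm; the calibration is good to about 2 mm. A picture is of the moment at which its call begins. camera_params takes no time and is no camera call.
- arm.job_done(): hands the job in; it is judged then, once.
The state is a dict: "clock": time; "joints": joint angles; "joint_vel": joint speeds; "joint_efforts": joint torques, N m; "position": TCP position; "ee_rot": TCP orientation; "contact_force": force on the tool from outside, world axes, zero at the start; "wrist_torque": the same for the moment, N m; "gripper_width": finger opening in mm; "grasp_force": force on a finger pad.
Only numpy, scipy, OpenCV 4.12 (cv2) and the standard library are available. Lean on these libraries where they do the work, as an engineer would, in place of code of your own. Each camera call takes 0.05 s, during which the arm holds its last target. There are 200 camera calls.

### The job

Two latched specimen slides stand on the bench. Work the one that carries the wide, squat cup packed with paste, not the one with the narrow, taller, empty cup: press the thumb tab on its grip down and, while it is down, slide the carriage one notch on, from the first notch to the middle one, so that the cup stands between the two gauge posts; then let the tab spring up so that the slide is latched there.

Things in the scene. Friction and masses are not known exactly. Their poses are not given: they have to be found in the camera images.
- paste_thumb (a point): Middle of the flat top of the thumb tab of the slide with the squat cup of paste (58 mm wide, 40 tall). The tab, a dark ribbed cap 30 (x) by 24 mm, stands on a black grip 36 x 28 mm whose top is 55 mm above the bench. Tab top 74 mm above the bench, 13 less when pressed. x (level): the way to slide, towards the cup, whose centre is 75 mm ahead of the tab, rim 63 mm up. z up.
- paste_slide (a joint): How far that carriage has slid along x (m): 0 first notch, 0.045 middle, 0.090 last; 1 to 2 mm of play. It slides only with the tab pressed, easily (about 1 N), carried by friction of closed fingertips on the tab. Let go within 12 mm of a notch, the tab draws it in. Base 256 x 96 mm, fixed; 76 mm tall gauge posts stand 57 mm either side of the cup's middle place.
- paste_tab (a joint): How far that thumb tab is pressed straight down (m): 0 up and latched, 0.013 on its stop. A spring pushes it up with 5 N at the start, 9 N at the stop. Pressed 9 mm or more, it frees the carriage; between the notches it cannot come up fully.

How it is judged:
By the outcome, as a careful person would: the job done as asked, in the order asked, and still so for the second after the job is handed in, with the robot touching nothing.
It also fails if it takes over 32 s, if anything falls off the work surface, if the arm or the gripper's body presses on something with over 40 N, if the wrist force passes 120 N, or if a joint passes its speed limit or range.

## Working session

There is one attempt and no reset: what is moved stays moved. The work goes in short steps, Python scripts to look and compute and a tool call to move; the robot and the scene stay as the last step left them, time stands still between calls to the robot, and variables do not carry over. Pictures are saved under pics/ and viewed, at most 10 in all, crops included, and the job is handed in when it is done.

Besides the shell and the picture viewer there is one more tool, called after "Emit:" as name([rows], argument=value, ...), one row to a line, values as JSON. drive_tool: Moves the arm, as the interface text tells. Its arguments: {"type":"object","properties":{"targets":{"type":"array","items":{"type":"array","items":{"type":"number"}}}},"required":["targets"]}

```bash
mkdir -p pics
python3 - <<'E'
from bench import arm
import cv2
for n in("scene","top"):
    cv2.imwrite(f"pics/{n}0.png",arm.get_image(n)); print(arm.camera_params(n))
print(arm.read_state())
E
```

```text
{'fov_y': 43.00214819182322, 'cx': 274.67249437085354, 'cy': 203.54635396219626, 'D': array([-0.10928169,  0.        ,  0.        ,  0.        ,  0.        ]), 'rvec': array([ 0.71985403, -2.68251137,  1.0228854 ]), 'tvec': array([338.73088072, 362.54607513, 627.01072786])}
{'fov_y': 57.54156013424646, 'cx': 274.1443253523659, 'cy': 213.2431942376236, 'D': array([-0.0760664,  0.       ,  0.       ,  0.       ,  0.       ]), 'rvec': array([ 2.13751347, -2.1036067 ,  0.17442753]), 'tvec': array([-207.07946772,  513.95756477,  846.71176875])}
{'clock': 0.1, 'joints': array([-1.00137173e+00,  3.85482994e-01,  6.73876079e-03, -4.16723548e-04,
       -1.19399389e+00, -2.58587466e-01]), 'joint_vel': array([ 0.00178341, -0.00092408,  0.00132902,  0.00205403, -0.00046738,
        0.00099595]), 'joint_efforts': array([ 1.56130532e-04, -3.93320990e+01,  1.88928920e+01,  4.19793382e+00,
       -2.61990113e-03,  7.15210206e-06]), 'position': array([ 191.00077023, -594.54533784,  230.32238195]), 'ee_rot': array([-1.54717627e-01,  9.87958236e-01,  9.66782859e-04, -2.13265069e-04]), 'contact_force': array([-0.63487435,  0.43856676, -0.48036788]), 'wrist_torque': array([ 0.00135937,  0.04062054, -0.03768253]), 'grasp_force': 0.0, 'gripper_width': 85.3570422570635}
```

View pics/scene0.png

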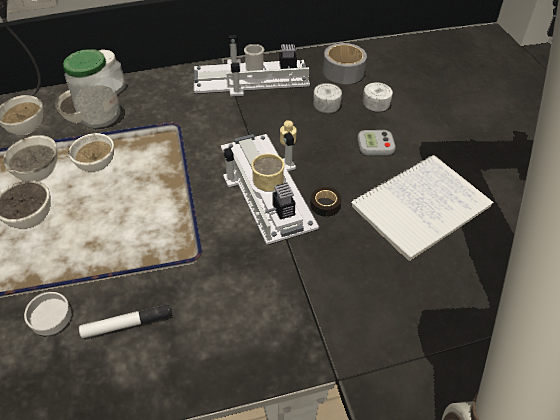

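View pics/top0.png

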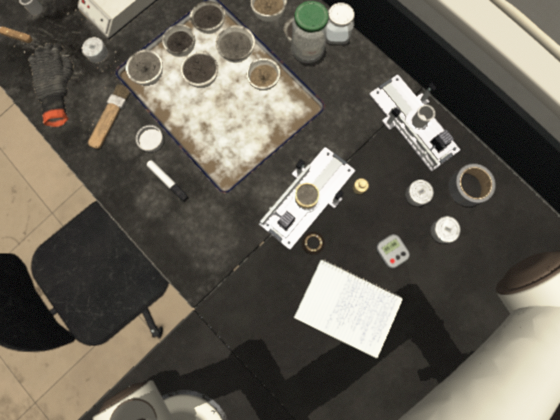

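The slide with the paste cup is in the middle. In the scene picture the tab is near (285,190) and the cup near (268,165). In the top picture the tab is near (286,219) and the cup near (307,195). I'll zoom in next.

Run:
```python
import cv2,numpy as np
a=cv2.imread("pics/scene0.png")[120:250,210:330]; b=cv2.imread("pics/top0.png")[140:255,250:370]
a=cv2.resize(a[:115],None,fx=3.3,fy=3.3,interpolation=2)
b=cv2.resize(b,None,fx=3.3,fy=3.3,interpolation=2)
print(a.shape,b.shape)
cv2.imwrite("pics/crop0.png",np.hstack([a,b]))
```

```text
(380, 396, 3) (380, 396, 3)
```

View pics/crop0.png

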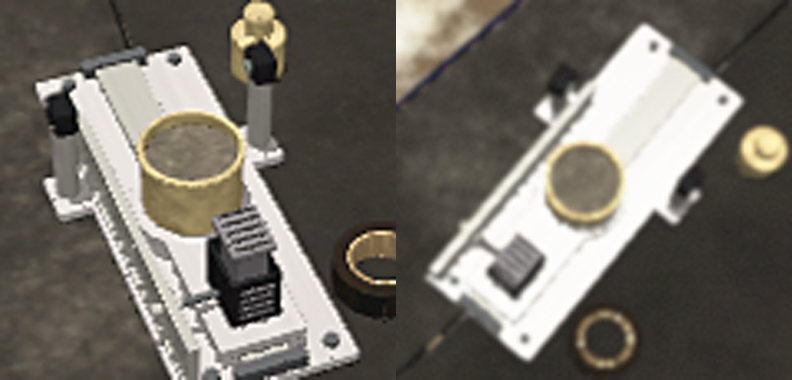

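The crop shows the tab top at scene (284,190) and top (287.3,218), and the cup rim at scene (268,165) and top (307.3,194.8). The base corners are also visible.

```bash
cat > h.py <<'E'
from bench import arm
import cv2,numpy as np
from scipy.spatial.transform import Rotation as Rn
def cam(n):
    p=arm.camera_params(n); f=210/np.tan(np.radians(p["fov_y"]/2))
    return np.array([[f,0,p["cx"]],[0,f,p["cy"]],[0,0,1.]]),p["D"],cv2.Rodrigues(p["rvec"])[0],p["tvec"]
def at(n,uv,z):
    K,D,R,t=cam(n); q=cv2.undistortPoints(np.array([[uv]],float),K,D)[0,0]
    d=R.T@[q[0],q[1],1]; c=-R.T@t; return c+d*(z-c[2])/d[2]
def proj(n,P):
    K,D,R,t=cam(n); return cv2.projectPoints(np.array(P,float).reshape(-1,1,3),R,t,K,D)[0][:,0]
E
python3 - <<'E'
from h import *
for n,T,C in(("scene",(283.9,190),(267.9,165.2)),("top",(287.3,217.9),(307.3,194.8))):
    t=at(n,T,74);c=at(n,C,63);d=c-t
    print(n,t.round(1),c.round(1),np.hypot(*d[:2]),np.degrees(np.arctan2(d[1],d[0])))
co=[at("top",(250+(x-396)/3.3,140+y/3.3),15) for x,y in((640,25),(743,100),(530,360),(430,278))]
print(np.round(co,1))
for i,j in((3,0),(2,1)):
    d=co[j]-co[i];print(np.hypot(*d[:2]),np.degrees(np.arctan2(d[1],d[0])))
s=arm.read_state();print(Rn.from_quat(s["ee_rot"]).as_matrix().round(3))
E
```

```text
scene [ 504.6 -226.6   74. ] [ 562.4 -273.1   63. ] 74.16724897232214 -38.87060253258421
top [ 501.7 -229.1   74. ] [ 558.2 -274.7   63. ] 72.59299366515734 -38.949664799071684
[[ 690.7 -319.6   15. ]
 [ 633.1 -396.1   15. ]
 [ 436.8 -238.8   15. ]
 [ 495.3 -165.6   15. ]]
248.8091452544857 -38.233703688778604
251.45674973265957 -38.705176556269464
[[-0.952 -0.306 -0.001]
 [-0.306  0.952  0.002]
 [ 0.     0.002 -1.   ]]
```

Emit:
drive_tool([
  [1,-20,12,0,-2],
  [1,-60,37,5,-5],
  [1,-100,62,10,-10],
  [1,-140,87,20,-15],
  [1,-180,112,30,-20],
  [1,-220,137,40,-25],
  [1,-260,162,50,-30],
  [1,-300,187,60,-33.5],
  [1,-340,212,70,-33.5],
  [1,-380,235,80,-33.5],
  [1,-409,253,90,-33.5],
  [1,-409,253,90,-33.5],
])

```text
clock: 1.3
position: [504.7, -226.0, 139.4]
ee_rot: [-0.435, 0.9, 0.001, -0.001]
contact_force: [-0.9, -0.3, -0.1]
gripper_width: 0.1
grasp_force: 0.0
```

Run:
```python
from h import *
a=arm.get_image("scene");b=arm.get_image("top")
a=cv2.resize(a[105:235,210:330],None,fx=3.3,fy=3.3,interpolation=2)
b=cv2.resize(b[130:260,250:370],None,fx=3.3,fy=3.3,interpolation=2)
cv2.imwrite("pics/crop1.png",np.hstack([a,b]))
s=arm.read_state();print(s["clock"],s["position"],s["contact_force"],s["gripper_width"],Rn.from_quat(s["ee_rot"]).as_matrix().round(3))
print(proj("scene",[s["position"]]),proj("top",[s["position"]]))
```

```text
1.4 [ 503.10151217 -228.31903437  140.58185442] [-0.00972454 -0.23151754  0.11991608] -0.003301520368382338 [[-0.624 -0.781 -0.002]
 [-0.781  0.624  0.   ]
 [ 0.001  0.002 -1.   ]]
[[286.00072792 160.06660626]] [[287.58527866 211.89852166]]
```

View pics/crop1.png

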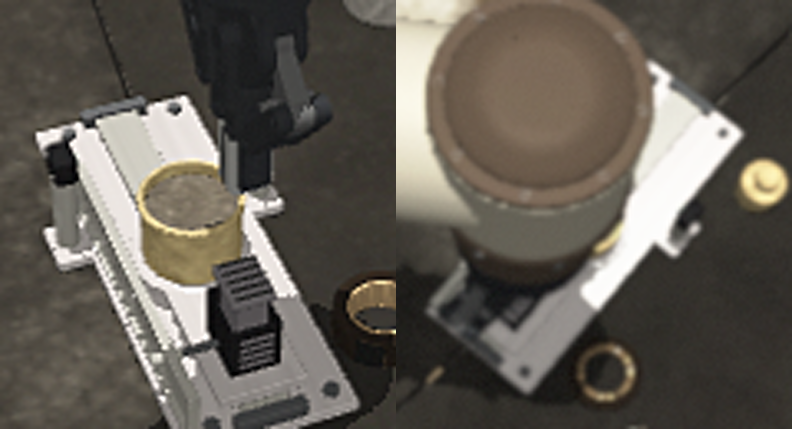

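The fingertips hang over the tab, at scene (286,160), matching the projection. Next I press down.

Emit:
drive_tool([
  [1,0,0,30,0],
  [1,0,0,55,0],
  [1,0,0,65,0],
  [1,0,0,70,0],
  [1,0,0,74,0],
  [1,0,0,77,0],
  [1,0,0,78,0],
  [1,0,0,78,0],
  [1,0,0,78,0],
])

```text
clock: 2.3
position: [503.3, -230.8, 65.8]
ee_rot: [-0.433, 0.901, -0.001, 0.0]
contact_force: [-3.9, -4.0, 7.5]
gripper_width: -0.1
grasp_force: 3.5
```

Emit:
drive_tool([
  [1,0,0,2,0],
  [1,0,0,4,0],
  [1,0,0,4,0],
  [1,0,0,4,0],
])

```text
clock: 2.7
position: [503.6, -230.9, 62.1]
ee_rot: [-0.433, 0.901, -0.001, 0.0]
contact_force: [-3.7, -4.1, 8.4]
gripper_width: -0.2
grasp_force: 4.1
```

Run:
```python
from h import *
for i in range(3):
    arm.get_image("scene");s=arm.read_state();print(s["clock"],s["position"],s["contact_force"])
```

```text
2.75 [ 503.53140959 -230.88261101   62.08840311] [-4.31443894 -4.07478012  7.9046882 ]
2.8 [ 503.58739529 -230.8750998    62.13536148] [-4.84602334 -3.02114668  8.68666081]
2.85 [ 503.5690837  -230.87857468   62.1413221 ] [-3.65540455 -3.8099195   8.32036363]
```

Emit:
drive_tool([
  [1,1,0,1,0],
  [1,2,0,2,0],
  [1,2,-3,2,0],
  [1,2,-6,2,0],
  [1,2,-10,2,0],
  [1,2,-14,2,0],
  [1,2,-18,2,0],
  [1,2,-18,2,0],
])

```text
clock: 3.65
position: [519.2, -243.7, 61.1]
ee_rot: [-0.433, 0.901, -0.003, 0.003]
contact_force: [-1.2, -2.3, 9.4]
gripper_width: 0.2
grasp_force: 4.2
```

Run:
```python
from h import *
a=arm.get_image("scene")
cv2.imwrite("pics/crop2.png",cv2.resize(a[105:235,210:330],None,fx=4,fy=4,interpolation=2))
```

```text
(no output)
```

View pics/crop2.png

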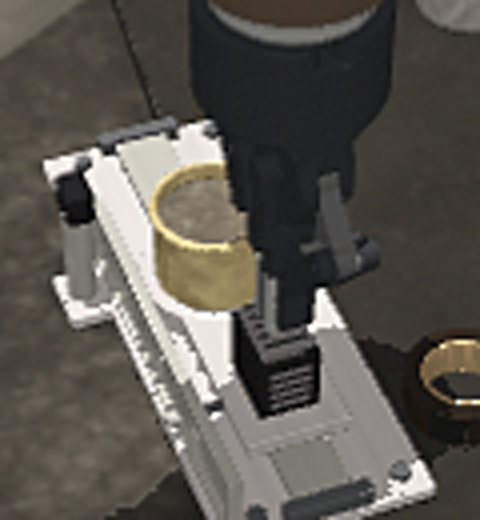

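The carriage is moving with the finger: more rail shows behind the grip, about 20 mm so far. I'll slide on.

Emit:
drive_tool([
  [1,0,-4,0,0],
  [1,0,-8,0,0],
  [1,0,-12,0,0],
  [1,0,-16,0,0],
  [1,0,-20,0,0],
  [1,0,-23,0,0],
  [1,0,-25,0,0],
  [1,0,-25,0,0],
  [1,0,-25,0,0],
])

```text
clock: 4.6
position: [538.4, -259.3, 61.2]
ee_rot: [-0.433, 0.901, -0.003, 0.003]
contact_force: [-0.8, -1.4, 8.6]
gripper_width: 0.0
grasp_force: 4.2
```

Run:
```python
from h import *
a=arm.get_image("scene")
s=arm.read_state();print(s["position"],s["contact_force"])
d=np.array([.78,-.625])
t0=np.array([503.2,-227.9]); c0=np.array([560.3,-273.9])
for k in(0,45):
    c=c0+d*k; print(k,proj("scene",[[*c,63]]))
cv2.imwrite("pics/crop3.png",cv2.resize(a[105:235,210:330],None,fx=4,fy=4,interpolation=2))
```

```text
[ 538.41753052 -259.27637287   61.2813153 ] [-0.63852386 -0.9984704   8.17492738]
0 [[269.16386209 165.34412334]]
45 [[260.17691579 148.95720902]]
```

View pics/crop3.png

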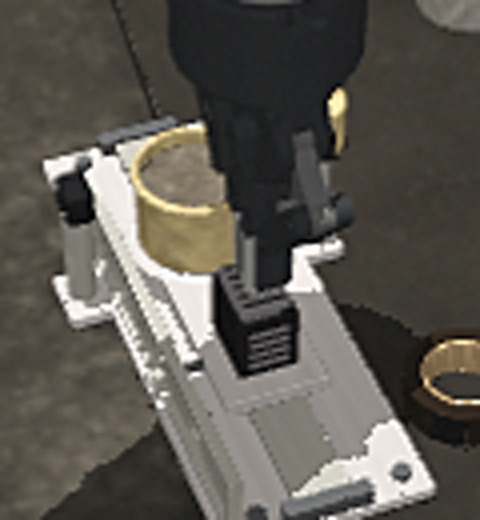

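The cup's left rim is now at about column 243, as expected for 45 mm of travel, and the cup sits between the posts. I'll lift straight up.

Emit:
drive_tool([
  [1,0,0,-4,0],
  [1,0,0,-8,0],
  [1,0,0,-13,0],
  [1,0,0,-19,0],
  [1,0,0,-30,0],
  [1,0,0,-60,0],
  [1,0,0,-100,0],
  [1,30,60,-130,0],
  [1,70,100,-140,0],
  [1,110,140,-140,0],
  [1,150,180,-140,0],
  [1,150,180,-140,0],
])

```text
clock: 5.85
position: [298.5, -261.7, 197.7]
ee_rot: [-0.433, 0.901, 0.0, 0.0]
contact_force: [-0.7, -0.2, 0.5]
gripper_width: 0.1
grasp_force: 0.0
```

Run:
```python
from h import *
a=arm.get_image("scene");b=arm.get_image("top")
a=cv2.resize(a[105:235,210:330],None,fx=3.3,fy=3.3,interpolation=2)
b=cv2.resize(b[130:260,250:370],None,fx=3.3,fy=3.3,interpolation=2)
cv2.imwrite("pics/crop4.png",np.hstack([a,b]))
t0=np.array([503.2,-227.9]); d=np.array([.78,-.625])
print((proj("scene",[[*(t0+45*d),z] for z in(74,61)])-[210,105])*3.3, arm.read_state()["contact_force"])
```

```text
[[214.61193841 219.91893849]
 [214.5274035  237.79775356]] [0.54824918 0.22856105 0.76724836]
```

View pics/crop4.png

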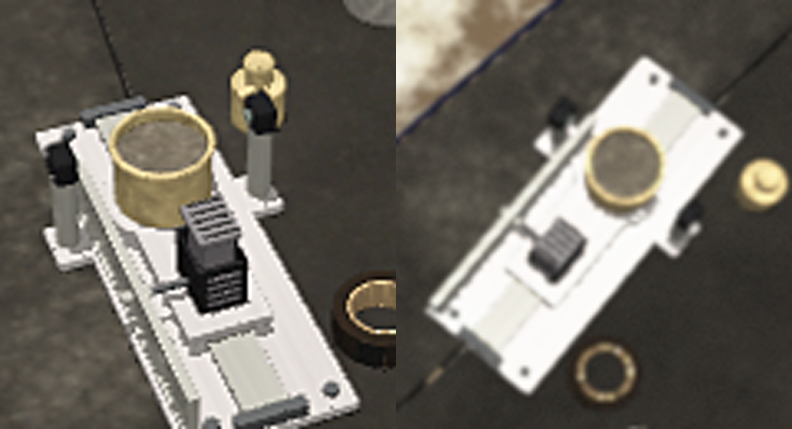

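The tab is fully up, with its top at crop (213,220) against (215,220) predicted for z = 74. The cup stands between the posts and the arm is clear.

```bash
python3 -c "
from bench import arm
print(arm.job_done())"
```

```text
the job is handed in; nothing more can be done
None
```

The paste slide is at its middle notch with the cup between the gauge posts and the tab up; the arm is clear, and I handed the job in about 6 s in, with no verdict returned.

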